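# Weigh the jar kept behind the reagent bottles

### The arm

A 6-joint arm with a two-finger parallel gripper is mounted at the origin on the work surface. World frame = base frame: x ahead of the robot, y to its left, z up, the work surface at z = 0. Lengths are in m, angles in rad, forces in N, time in s.
With the tool pointing down it reaches from about 0.4 to 0.825 m from the base axis. Payload 7 kg.
Tool frame: the origin (TCP) lies at the very end of the fingers, on their centre line; the grasp point (between the pads) lies 19 mm behind it (env.pinch_z is the distance from the TCP to the grasp point, in m); z points along the fingers, y is the line along which they close (so a half turn about z gives the same grasp; the last joint's range is limited). The gripper opens to 85 mm and grips with 20 to 120 N. Pads are 22 mm wide; open, the fingers measure 114 mm over their backs; the gripper's body (76 mm by 85 mm) begins 54 mm behind the grasp point. The pads swing forward as they close: fully open they stand 13 mm farther back than shut.
Start: joints at [-0.913, 0.359, 0.012, 0, -1.224, -0.288], TCP at [0.244, -0.629, 0.231] pointing down, gripper open.
Joint ranges: [-3.07, 3.07], [-1.43, 2.12], [-1.02, 1.25], [-3.03, 1.67], [-3.05, -0], [-3.03, 3.03]. Speed limits (rad/s): [2.39, 2.39, 3.01, 3.14, 3.14, 3.14].

### API

Orientations are given as a unit quaternion [w, x, y, z].
In Python, from rig import env gives the robot as it stands. The module is installed in compiled form; this text tells all that it offers.
- The arm moves only by the tool play_rows, never from a script. Its argument "deltas" is a list of rows, each a list of 3 entries, a list of its own where there are three numbers: the shift along the tool's x, y, z in cm, then the turn, a rotation vector about the tool's x, y, z in degrees, then the finger opening in cm, from 0 to 8.54. In form: [[[tx, ty, tz], [rx, ry, rz], hand], ...]. A call has 1 to 20 rows; each row shifts and turns the commanded pose from where the row before left it, along the tool's axes as they then stand; what a row does not reach is not made up. A row lasts 1/12 s, in which the tool goes at most 41.7 mm and 7.16 degrees, less where a joint would pass 70% of its speed; a pose out of reach is approached as far as the arm can. A call is refused whole if a number of a shift passes 4.17 or a number of a turn 7.16, either way. A call with a gripper value outside its range is refused whole. The fingers move at their own pace and stop on an object; "squeeze" is the grip in N (left out, the last holds). Time passes only in rows, so rows that do not move let the fingers close. It gives the time, the measured TCP pose, the force, the opening and the grip force at its end, in the units of the state.
- env.sense(): the state, without advancing time (a new reading comes with each control period).
- env.get_image(name): name is "side" or "top" or "wrist"; returns the picture (384x512x3 uint8, blue, green, red); there is no depth.
- env.camera_model(name): a dict with "vfov" (degrees; the focal length in pixels is half the picture's height over the tangent of half this angle, whatever the lens; pixels are square), "cx", "cy" (the principal point, pixels), "world_from_camera" (4x4, takes a point from camera to world coordinates); the wrist camera has in their place "T_tool_cam" (4x4, takes a point from camera to tool coordinates, whose origin is the TCP and whose axes are the flange's). Camera axes: x right, y up, looking along -z (the intrinsics and any distortion apply to the point x, -y, -z); pixel columns grow to the right and rows downward; lengths in m; the calibration is good to about 2 mm. The wrist camera is an equidistant fisheye: a pixel r from the principal point sees the ray r / f radians off the axis. A picture is of the moment at which its call begins: read the wrist's pose just before it. camera_model takes no time and is no camera call.
- env.job_done(): hands the job in; it is judged then, once.
Trained networks look in the newest picture that a camera, given by its name, has taken for a name from the list of things; names that differ only in an ending like _2 or _b are one class to them, and where a whole thing is asked for, a point or a joint stands for the part that bears it (a point fixed in the world has none). Each returns a list of dicts, best first, with "score" (0 to 1); they miss things now and then, are a little off and sometimes report something else, mostly with a low value. They report only what shows in the picture. A call takes as long as a camera call. They do not tell look-alikes from the thing itself.
- env.search_frame(camera, target): "box" ([left, top, width, height] in pixels, round what is visible of it).
- env.cut_out(camera, target): "mask" (384x512 bool, what is visible of it) and "box" ([left, top, width, height] in pixels, round what is visible of it).
- env.mark_of(camera, target): "point" ([column, row] in pixels: a listed point, or the origin of a listed thing).
The state is a dict: "time": time; "joints": joint angles; "joint_velocities": joint speeds; "joint_torque": joint torques, N m; "tool_pos": TCP position; "tcp_rot": TCP orientation; "force": force on the tool from outside, world axes, zero at the start; "torque": the same for the moment, N m; "finger_gap": finger opening in m; "grasp_force": force on a finger pad.
Only numpy, scipy, OpenCV 4.12 (cv2) and the standard library are available. Lean on these libraries where they do the work, as an engineer would, in place of code of your own. Each camera call takes 0.05 s, during which the arm holds its last target. There are 200 camera calls.

### The job

The little lidded jar at the back of the reagent tray has to go on the balance, but three taller bottles hem it in: first stand all three bottles in the blue tray, then set the jar on the middle of the balance's pan, and after that put each bottle back on the very spot in the reagent tray where it stood before. Keep the bottles and the jar upright, set them down gently without dropping them, and leave the slide mailer and the small dropper bottle in the trays as they are.

Things in the scene. Friction and masses are not known exactly. Their poses are not given: they have to be found in the camera images.
- amber_bottle: Round brown glass bottle, black screw cap. Body 62 mm in diameter up to 93 mm, shoulder to 113 mm, neck 34 mm; cap 40 mm in diameter, from 120 to 146 mm above the foot. About 0.3 kg. Origin: centre of its underside, z up. Starts on one of three spots in the reagent tray (before the jar or at either side of it) and must return to that same spot.
- square_bottle: Square white plastic bottle, 56 x 56 mm in plan up to 86 mm, round shoulder to 98 mm, neck 36 mm; round white cap 42 mm in diameter, from 104 to 130 mm above the foot. About 0.26 kg. Origin: centre of its underside, z up. On another of the three spots, to which it returns; its turn about the vertical does not matter.
- slim_bottle: Slim, tallest, round white plastic bottle, 48 mm in diameter up to 114 mm, shoulder to 130 mm, neck 26 mm; white cap 32 mm in diameter, from 132 to 158 mm above the foot. About 0.18 kg. Origin: centre of its underside, z up. On the remaining spot, to which it returns.
- jar: Short white wide-mouth jar, 50 mm high: body 47 mm in diameter, screw lid 50 mm in diameter over the top 18 mm (32 to 50 mm). About 0.11 kg. Origin: centre of its underside, z up. In the reagent tray, about 68 mm (centre to centre) from each of the three bottles, which leave no room for a gripper round it until they are gone.
- reagent_tray: Grey open tray fixed to the bench, 190 mm (its x) by 235 mm (its y), rim 22 mm above the bench, walls and floor 4 mm thick (floor 4 mm above the bench). Origin: centre of its underside. The jar stands at about (25, 0) mm, the bottles at about (-43, 0), (20, 68) and (20, -68) mm, each within a few mm.
- blue_tray: Shallow blue tray fixed to the bench, the side area for the bottles: 300 mm (its x) by 190 mm (its y), rim 24 mm above the bench, walls and floor 4 mm thick (floor 4 mm above the bench). To the robot's left or right. Origin: centre of its underside. The mailer lies along its +y wall; the rest is free: on y = -25 mm three bottles fit at x = -85, 0 and 85 mm.
- balance: White top-loading balance fixed to the bench, on the other side from the blue tray; casing 200 mm wide, 255 mm deep, 63 mm high round the pan; display at its -x end. Round steel pan 120 mm in diameter, its top 82 mm above the bench; it does not give. Origin: on the bench exactly under the pan's centre, z up.
- dropper: Bystander: small brown dropper bottle with a black bulb, 26 mm in diameter and 64 mm high, in a front corner of the reagent tray. Origin: centre of its underside, z up. Leave alone.
- mailer: Bystander: flat pale plastic slide mailer, 84 x 31 mm and 16 mm high, lying in the blue tray along its +y wall, centred 64 to 67 mm from the tray's middle line. Origin: centre of its underside. Leave alone.
Things that resemble listed ones, but are neither listed nor needed, are in the scene too. What is shaped like the square_bottle but purple is not meant. Leave any turquoise look-alike of the slim_bottle alone.

How it is judged:
On the way, in this order (a step that is already met when the one before it is completed fails the run):
1. all three bottles stand upright and released on the floor of the blue tray, the jar still in its place (within 30 mm) (x of amber_bottle in the frame of blue_tray between -0.125 and 0.125 m and y of amber_bottle in the frame of blue_tray between -0.075 and 0.075 m and z of each of amber_bottle, square_bottle, slim_bottle in the frame of blue_tray below 0.01 m and linear speed of each of amber_bottle, square_bottle, slim_bottle below 0.03 m/s and contact force between the fingers and amber_bottle below 0.1 N and angle between each of amber_bottle, square_bottle, slim_bottle's own z axis and vertical below 0.1 rad and x of square_bottle in the frame of blue_tray between -0.125 and 0.125 m and y of square_bottle in the frame of blue_tray between -0.075 and 0.075 m and contact force between the fingers and square_bottle below 0.1 N and x of slim_bottle in the frame of blue_tray between -0.125 and 0.125 m and y of slim_bottle in the frame of blue_tray between -0.075 and 0.075 m and contact force between the fingers and slim_bottle below 0.1 N and distance of jar from where it was at the start of the episode below 0.03 m), for 0.2 s.
2. the jar stands released on the pan, within 15 mm of its centre, while the three bottles still stand in the blue tray (horizontal distance between jar and balance below 0.015 m and z of jar in the frame of balance between 0.076 and 0.088 m and linear speed of each of jar, amber_bottle, square_bottle, slim_bottle below 0.03 m/s and contact force between the fingers and jar below 0.1 N and angle between each of jar, amber_bottle, square_bottle, slim_bottle's own z axis and vertical below 0.1 rad and x of amber_bottle in the frame of blue_tray between -0.125 and 0.125 m and y of amber_bottle in the frame of blue_tray between -0.075 and 0.075 m and z of each of amber_bottle, square_bottle, slim_bottle in the frame of blue_tray below 0.01 m and contact force between the fingers and amber_bottle below 0.1 N and x of square_bottle in the frame of blue_tray between -0.125 and 0.125 m and y of square_bottle in the frame of blue_tray between -0.075 and 0.075 m and contact force between the fingers and square_bottle below 0.1 N and x of slim_bottle in the frame of blue_tray between -0.125 and 0.125 m and y of slim_bottle in the frame of blue_tray between -0.075 and 0.075 m and contact force between the fingers and slim_bottle below 0.1 N), for 0.2 s.
At the end, for the whole second after the job is handed in: The jar stands upright on the balance's pan, its axis within 15 mm of the pan's centre, and each of the three bottles stands upright in the reagent tray within 15 mm of where it stood at the start; all are released and at rest (horizontal distance between jar and balance below 0.015 m and z of jar in the frame of balance between 0.076 and 0.088 m and linear speed of each of jar, amber_bottle, square_bottle, slim_bottle below 0.03 m/s and contact force between the fingers and jar below 0.1 N and angle between each of jar, amber_bottle, square_bottle, slim_bottle's own z axis and vertical below 0.1 rad and distance of each of amber_bottle, square_bottle, slim_bottle from where it was at the start of the episode below 0.015 m and contact force between the fingers and amber_bottle below 0.1 N and contact force between the fingers and square_bottle below 0.1 N and contact force between the fingers and slim_bottle below 0.1 N); the robot touches nothing.
It fails at once if a bystander (dropper bottle or slide mailer) is pushed more than 30 mm from its place or tipped over (distance of any of dropper, mailer from where it was at the start of the episode above 0.03 m or angle between any of dropper, mailer's own z axis and vertical above 0.6 rad).
It fails at once if a bottle or the jar is tipped by more than about 35 degrees (angle between any of amber_bottle, square_bottle, slim_bottle, jar's own z axis and vertical above 0.6 rad).
It fails at once if a bottle or the jar is let fall (out of the fingers and falling or sliding faster than 0.6 m/s, a drop of about 20 mm) ((linear speed of amber_bottle above 0.6 m/s and contact force between the fingers and amber_bottle below 0.02 N) or (linear speed of square_bottle above 0.6 m/s and contact force between the fingers and square_bottle below 0.02 N) or (linear speed of slim_bottle above 0.6 m/s and contact force between the fingers and slim_bottle below 0.02 N) or (linear speed of jar above 0.6 m/s and contact force between the fingers and jar below 0.02 N)).
It also fails if it takes over 138 s, if anything falls off the work surface, if the arm or the gripper's body presses on something with over 40 N, if the wrist force passes 120 N, or if a joint passes its speed limit or range.

## Working session

There is one attempt and no reset: what is moved stays moved. The work goes in short steps, Python scripts to look and compute and a tool call to move; the robot and the scene stay as the last step left them, time stands still between calls to the robot, and variables do not carry over. Pictures are saved under pics/ and viewed, at most 14 in all, crops included, and the job is handed in when it is done.

Besides the shell and the picture viewer there is one more tool, called after "Call:" by a JSON object that holds its "method" and its "body". play_rows: Moves the arm, as the interface text tells. Its arguments: {"type":"object","properties":{"deltas":{"type":"array","items":{"type":"array"}},"squeeze":{"type":"number"}},"required":["deltas"]}

```bash
mkdir -p pics; ls; python3 - <<'E'
from rig import env
import cv2,json,numpy as np
s=env.sense();print(s['tool_pos'],s['tcp_rot'],s['finger_gap'],env.pinch_z)
for c in('top','side','wrist'):
    m=env.camera_model(c);print(c,{k:np.round(v,4).tolist() if not isinstance(v,str) else v for k,v in m.items()})
a=env.get_image('top');b=env.get_image('side')
cv2.imwrite('pics/top.png',a);cv2.imwrite('pics/side.png',b)
for c in('top','side'):
  for n in('amber_bottle','square_bottle','slim_bottle','jar','reagent_tray','blue_tray','balance','dropper','mailer'):
    print(c,n,[(np.round(d['point']).tolist(),round(d['score'],2)) for d in env.mark_of(c,n)][:4])
print(env.sense()['time'])
E
```

```text
pics
[ 0.24374018 -0.62894311  0.2303424 ] [-2.46236846e-04 -1.83775377e-01  9.82967899e-01  8.12299429e-04] 0.08534876123803825 0.0187
top {'vfov': 47.4809, 'cx': 260.3707, 'cy': 195.0608, 'world_from_camera': [[-0.001, 0.9946, -0.1035, 0.4401], [-0.9999, -0.0024, -0.013, 0.0168], [-0.0131, 0.1034, 0.9946, 1.1402], [0.0, 0.0, 0.0, 1.0]]}
side {'vfov': 50.9535, 'cx': 256.9273, 'cy': 188.7496, 'world_from_camera': [[-0.9506, 0.2029, -0.2348, 0.3002], [-0.3103, -0.6103, 0.7288, 0.7091], [0.0046, 0.7657, 0.6432, 0.6404], [0.0, 0.0, 0.0, 1.0]]}
wrist {'vfov': 65.7065, 'cx': 254.7153, 'cy': 190.5965, 'T_tool_cam': [[0.0008, 0.95, 0.3123, 0.0805], [1.0, -0.0005, -0.0009, -0.0006], [-0.0007, 0.3123, -0.95, -0.1426], [0.0, 0.0, 0.0, 1.0]]}
top amber_bottle [([303.0, 169.0], 0.94)]
top square_bottle [([278.0, 198.0], 0.94), ([339.0, 258.0], 0.67)]
top slim_bottle [([246.0, 178.0], 0.96), ([200.0, 155.0], 0.71)]
top jar [([274.0, 174.0], 0.69)]
top reagent_tray [([278.0, 180.0], 0.75)]
top blue_tray [([406.0, 216.0], 0.57)]
top balance [([148.0, 209.0], 0.84)]
top dropper [([244.0, 212.0], 0.48)]
top mailer [([384.0, 230.0], 0.66)]
side amber_bottle [([232.0, 168.0], 0.91)]
side square_bottle [([322.0, 164.0], 0.77), ([249.0, 185.0], 0.69)]
side slim_bottle [([218.0, 199.0], 0.74), ([163.0, 236.0], 0.59)]
side jar [([223.0, 180.0], 0.55)]
side reagent_tray [([233.0, 184.0], 0.82), ([257.0, 213.0], 0.45)]
side blue_tray [([302.0, 125.0], 0.8), ([212.0, 306.0], 0.72), ([305.0, 138.0], 0.62)]
side balance [([208.0, 304.0], 0.88), ([230.0, 165.0], 0.58)]
side dropper [([256.0, 212.0], 0.63)]
side mailer [([308.0, 136.0], 0.63)]
1.0
```

```bash
cat > h.py <<'E'
from rig import env
import numpy as np, cv2
from scipy.spatial.transform import Rotation as R
def ray(c,p,T=None):
    m=env.camera_model(c); f=192/np.tan(np.radians(m['vfov'])/2)
    u,v=(p[0]-m['cx'])/f,(p[1]-m['cy'])/f
    if c=='wrist':
        r=np.hypot(u,v); d=np.array([np.sin(r)*u/r,-np.sin(r)*v/r,-np.cos(r)]) if r>0 else np.array([0,0,-1.])
        W=T@m['T_tool_cam']
    else: d=np.array([u,-v,-1.]); W=np.array(m['world_from_camera'])
    W=np.array(W); return W[:3,3],W[:3,:3]@d
def toolT():
    s=env.sense(); q=s['tcp_rot']; T=np.eye(4)
    T[:3,:3]=R.from_quat([q[1],q[2],q[3],q[0]]).as_matrix(); T[:3,3]=s['tool_pos']; return T
def at_z(c,p,z,T=None):
    o,d=ray(c,p,T); return o+d*(z-o[2])/d[2]
def proj(c,P,T=None):
    m=env.camera_model(c); f=192/np.tan(np.radians(m['vfov'])/2)
    W=np.array(m['world_from_camera']) if c!='wrist' else T@np.array(m['T_tool_cam'])
    q=np.linalg.inv(W)@np.append(P,1); x,y,z=q[0],-q[1],-q[2]
    if c=='wrist':
        r=np.hypot(x,y);th=np.arctan2(r,z); return np.array([m['cx']+f*th*x/r,m['cy']+f*th*y/r])
    return np.array([m['cx']+f*x/z,m['cy']+f*y/z])
E
python3 - <<'E'
from h import *
P={'amber':((303,169),(232,168),.004),'sq':((278,198),(249,185),.004),'sq2':((339,258),(322,164),0),'slim':((246,178),(218,199),.004),'slim2':((200,155),(163,236),0),'jar':((274,174),(223,180),.004),'rt':((278,180),(233,184),0),'bt':((406,216),(302,125),0),'bal':((148,209),(208,304),0),'drop':((244,212),(256,212),.004),'mailer':((384,230),(308,136),.004)}
for k,(t,s,z) in P.items(): print(k,at_z('top',t,z).round(3)[:2],at_z('side',s,z).round(3)[:2])
E
```

```text
amber [ 0.627 -0.081] [ 0.62  -0.072]
sq [ 0.55  -0.015] [ 0.556 -0.02 ]
sq2 [ 0.395 -0.171] [ 0.401 -0.169]
slim [0.604 0.069] [0.609 0.053]
slim2 [0.666 0.192] [0.678 0.199]
jar [ 0.614 -0.004] [ 0.624 -0.018]
rt [ 0.599 -0.015] [ 0.597 -0.015]
bt [ 0.503 -0.347] [ 0.497 -0.347]
bal [0.523 0.327] [0.517 0.326]
drop [0.514 0.074] [0.509 0.068]
mailer [ 0.467 -0.288] [ 0.465 -0.286]
```

View pics/top.png

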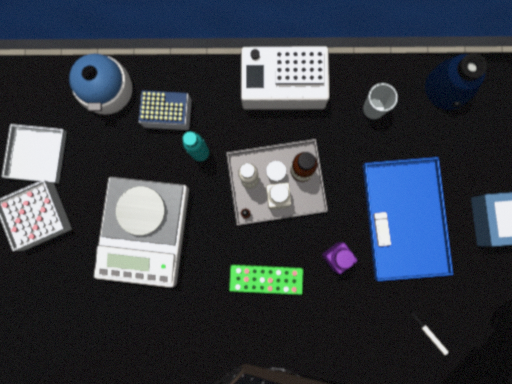

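View pics/side.png

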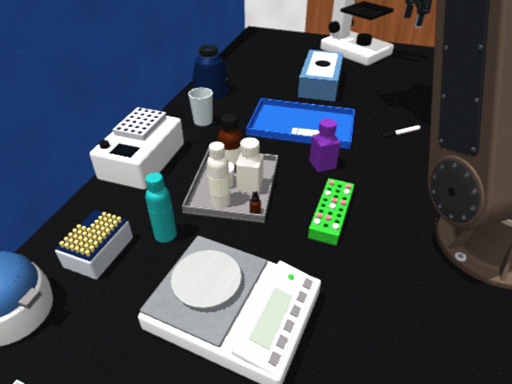

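The top view shows slim at (250,175), jar (277,172), amber (304,165) and square (279,194). The blue tray with the mailer is at right, the balance at left. The look-alikes are turquoise (195,147) and purple (341,258). The side view agrees. I'll now move over the tray for a close look.

Call:
{"method": "play_rows", "body": {"deltas": [[[0,0,-1.7],[0,0,5.3],8.54],[[0,0,-1.7],[0,0,5.3],8.54],[[0,0,-1.7],[0,0,5.3],8.54],[[0,0,-1.7],[0,0,5.28],8.54],[[-1.2,2.4,0],[0,0,0],8.54],[[-1.2,2.4,0],[0,0,0],8.54],[[-1.2,2.4,0],[0,0,0],8.54],[[-1.2,2.4,0],[0,0,0],8.54],[[-1.2,2.4,0],[0,0,0],8.54],[[-1.2,2.4,0],[0,0,0],8.54],[[-1.2,2.4,0],[0,0,0],8.54],[[-1.2,2.4,0],[0,0,0],8.54],[[-1.2,2.4,0],[0,0,0],8.54],[[-1.2,2.4,0],[0,0,0],8.54],[[-1.2,2.4,0],[0,0,0],8.54],[[-1.2,2.4,0],[0,0,0],8.54],[[-1.2,2.4,0],[0,0,0],8.54],[[-1.2,2.4,0],[0,0,0],8.54],[[-1.2,2.4,0],[0,0,0],8.54],[[-1.2,2.4,0],[0,0,0],8.54]]}}

```text
time: 2.67
tool_pos: [0.4362, -0.2441, 0.2996]
tcp_rot: [0.0, -0.0, 1.0, -0.0]
force: [0.5, -1.0, 0.2]
finger_gap: 0.0854
grasp_force: 0.0
```

Call:
{"method": "play_rows", "body": {"deltas": [[[-1.2,2.4,0],[0,0,0],8.54],[[-1.2,2.4,0],[0,0,0],8.54],[[-1.2,2.4,0],[0,0,0],8.54],[[-1.2,2.4,0],[0,0,0],8.54],[[-1.2,2.4,0],[0,0,0],8.54],[[-1.2,2.4,0],[0,0,0],8.54],[[-1.2,2.4,0],[0,0,0],8.54],[[-1.2,2.4,0],[0,0,0],8.54],[[-1.0,2.0,0],[0,0,0],8.54],[[0,0,0],[0,0,0],8.54],[[0,0,0],[0,0,0],8.54],[[0,0,0],[0,0,0],8.54]]}}

```text
time: 3.67
tool_pos: [0.5417, -0.0334, 0.2993]
tcp_rot: [-0.0, -0.0, 1.0, -0.0]
force: [0.6, -2.0, -0.3]
finger_gap: 0.0857
grasp_force: 0.0
```

```bash
python3 - <<'E'
from h import *
T=toolT();print(T.round(4));a=env.get_image('wrist');cv2.imwrite('pics/w1.png',a)
for n in('amber_bottle','square_bottle','slim_bottle','jar','reagent_tray'):
  for d in env.mark_of('wrist',n)[:2]: print(n,np.round(d['point']),round(d['score'],2),at_z('wrist',d['point'],0 if 'tray' in n else .004,T).round(4)[:2])
# predicted top-of-cap pixels
for n,p in dict(amber=(.626,-.080,.150),sq=(.555,-.02,.134),slim=(.609,.055,.162),jar=(.623,-.012,.054)).items(): print(n,proj('wrist',p,T).round(),proj('top',p).round(),proj('side',p).round())
E
```

```text
[[-1.000e+00 -6.000e-04 -2.000e-04  5.417e-01]
 [-6.000e-04  1.000e+00 -1.000e-04 -3.340e-02]
 [ 2.000e-04 -1.000e-04 -1.000e+00  2.993e-01]
 [ 0.000e+00  0.000e+00  0.000e+00  1.000e+00]]
amber_bottle [226. 202.] 0.83 [ 0.6235 -0.0785]
amber_bottle [268. 159.] 0.23 [ 0.5555 -0.0134]
square_bottle [169.  60.] 0.65 [ 0.402 -0.161]
slim_bottle [318. 188.] 0.68 [0.6005 0.0657]
slim_bottle [382. 225.] 0.63 [0.6671 0.1865]
jar [269. 198.] 0.81 [ 0.6169 -0.0119]
amber [214. 248.] [308. 159.] [229. 117.]
sq [267. 184.] [282. 191.] [249. 141.]
slim [336. 239.] [249. 166.] [213. 144.]
jar [270. 214.] [277. 167.] [222. 165.]
```

View pics/w1.png

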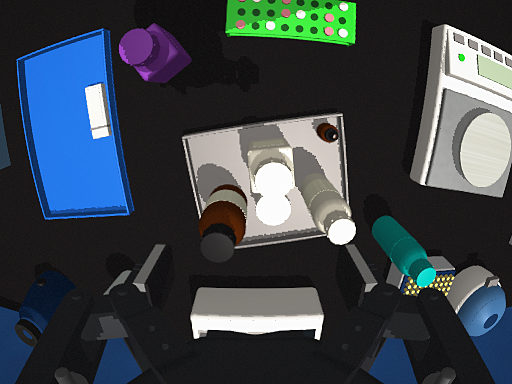

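The wrist view shows cap tops at about amber (218,245), square (272,177), slim (341,232), and the jar lid at (272,209). I'll zoom in to refine these.

```bash
python3 - <<'E'
from h import *
a=cv2.imread('pics/w1.png')[130:280,180:380];cv2.imwrite('pics/w1c.png',cv2.resize(cv2.convertScaleAbs(cv2.resize(a,None,fx=4,fy=4,interpolation=cv2.INTER_CUBIC),alpha=0.85),None,fx=1,fy=1))
T=toolT()
for n,p,z in(('amber',(218,245),.15),('sq',(272,177),.134),('slim',(341,232),.162),('jar',(272,209),.054)): print(n,at_z('wrist',p,z,T).round(4)[:2])
E
```

```text
amber [ 0.6216 -0.0754]
sq [ 0.5473 -0.0157]
slim [0.6006 0.0588]
jar [ 0.6163 -0.0099]
```

View pics/w1c.png

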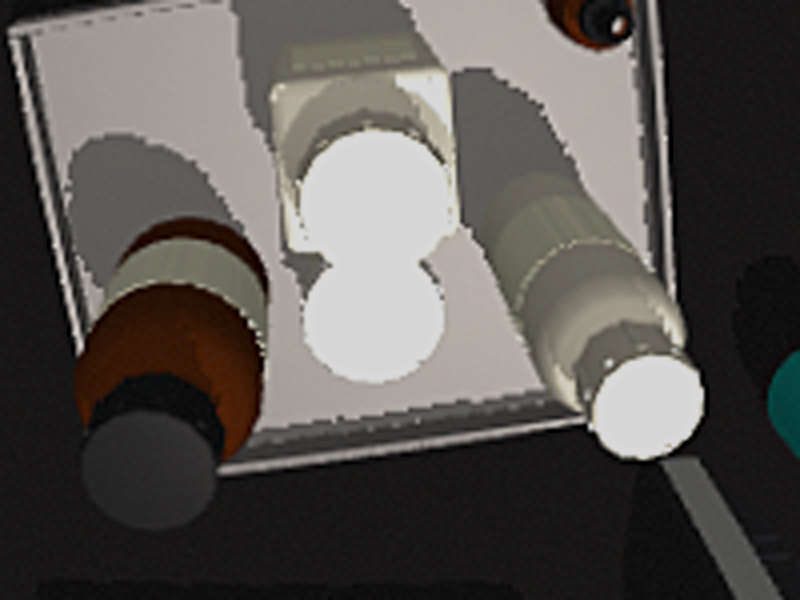

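The crop shows cap-top centres amber (150,470), square (376,203), slim (650,405) and jar (374,315), in crop pixels at 4x with offset (180,130).

```bash
python3 - <<'E'
from h import *
T=toolT()
L={}
for n,p,z in(('amber',(150,470),.15),('sq',(376,203),.134),('slim',(650,405),.162),('jar',(374,315),.054)):
  L[n]=at_z('wrist',(180+p[0]/4,130+p[1]/4),z,T);print(n,L[n].round(4)[:2], 'top px',proj('top',L[n]).round(1),'side px',proj('side',L[n]).round(1))
for n in('amber','sq','slim'): print(n,np.linalg.norm((L[n]-L['jar'])[:2]).round(4))
a=cv2.imread('pics/top.png');b=cv2.imread('pics/side.png')
for img,c in((a,'top'),(b,'side')):
  for n in L:
    p=proj(c,L[n]); 
    w=img[int(p[1])-60:int(p[1])+60,int(p[0])-60:int(p[0])+60]
A=cv2.resize(a[130:220,220:330],None,fx=4,fy=4,interpolation=cv2.INTER_CUBIC);B=cv2.resize(b[100:200,190:280],None,fx=4,fy=4,interpolation=cv2.INTER_CUBIC)
for n in L:
  for I,c,o in((A,'top',(220,130)),(B,'side',(190,100))):
    q=(proj(c,L[n])-o)*4; cv2.drawMarker(I,(int(q[0]),int(q[1])),(0,0,255),0,12,2)
H=400;A=cv2.copyMakeBorder(A,0,H-A.shape[0],0,0,0);cv2.imwrite('pics/chk.png',np.hstack([A,B]))
# trays, pan from top corners
for n,p,z in(('bt',[(364,161),(438,158),(451,275),(376,279)],.024),('rt',[(228,152),(317,141),(327,212),(237,223)],.022)):
  q=np.array([at_z('top',x,z)[:2] for x in p]);print(n,q.round(3).tolist(),q.mean(0).round(4))
print('pan',at_z('top',(140,211),.082))
for d in env.cut_out('top','balance')[:1]:print(d['box'])
E
```

```text
amber [ 0.6248 -0.0761] top px [306.4 159.6] side px [228.8 117.8]
sq [ 0.5515 -0.0134] top px [279.  192.1] side px [249.4 142.7]
slim [0.5997 0.0604] top px [246.7 169.7] side px [216.3 145.9]
jar [ 0.6159 -0.0078] top px [275.7 170.2] side px [223.6 167. ]
amber 0.0689
sq 0.0646
slim 0.0701
bt [[0.644, -0.237], [0.651, -0.427], [0.353, -0.447], [0.344, -0.259]] [ 0.4981 -0.3424]
rt [[0.669, 0.116], [0.698, -0.116], [0.512, -0.139], [0.485, 0.091]] [ 0.5911 -0.0122]
pan [0.51187341 0.32394571 0.082     ]
[93.5, 178.7, 95.0, 113.4]
```

View pics/chk.png

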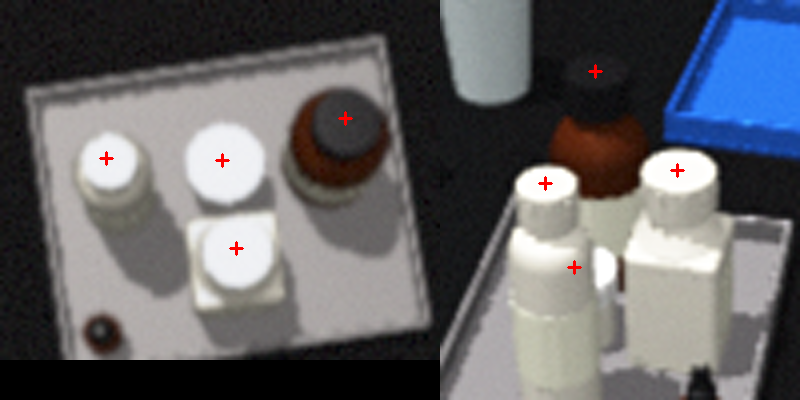

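Positions agree across the cameras. Next I grasp amber.

Call:
{"method": "play_rows", "body": {"deltas": [[[-2.05,-1.1,0],[0,0,0],8.54],[[-2.05,-1.1,0],[0,0,0],8.54],[[-2.05,-1.1,0],[0,0,0],8.54],[[-2.05,-1.05,0],[0,0,0],8.54],[[0,0,2],[0,0,0],8.54],[[0,0,2],[0,0,0],8.54],[[0,0,2],[0,0,0],8.54],[[0,0,2],[0,0,0],8.54],[[0,0,2],[0,0,0],8.54],[[0,0,2],[0,0,0],8.54],[[0,0,2],[0,0,0],8.54],[[0,0,2],[0,0,0],8.54],[[0,0,1.1],[0,0,0],8.54],[[0,0,1.0],[0,0,0],8.54],[[0,0,0],[0,0,0],8.54]]}}

```text
time: 5.27
tool_pos: [0.6229, -0.077, 0.1164]
tcp_rot: [-0.001, 0.0, 1.0, -0.0]
force: [-0.2, -0.7, -0.3]
finger_gap: 0.0854
grasp_force: 0.0
```

Call:
{"method": "play_rows", "body": {"deltas": [[[0,0,0],[0,0,0],5.5],[[0,0,0],[0,0,0],5.0],[[0,0,0],[0,0,0],4.5],[[0,0,0],[0,0,0],4.2],[[0,0,0],[0,0,0],3.5],[[0,0,0],[0,0,0],3.0],[[0,0,0],[0,0,0],3.0],[[0,0,0],[0,0,0],3.0],[[0,0,0],[0,0,0],3.0]], "squeeze": 50}}

```text
time: 6.02
tool_pos: [0.6246, -0.0767, 0.1195]
tcp_rot: [0.001, -0.0, 1.0, 0.0]
force: [-1.6, 2.2, 6.0]
finger_gap: 0.0387
grasp_force: 50.3
```

Call:
{"method": "play_rows", "body": {"deltas": [[[0,0,-0.5],[0,0,0],3.0],[[0,0,-1],[0,0,0],3.0],[[0,0,-1.5],[0,0,0],3.0],[[0,0,-2],[0,0,0],3.0],[[0,0,-2],[0,0,0],3.0],[[0,0,-1.5],[0,0,0],3.0],[[0,0,-1],[0,0,0],3.0],[[0,0,-0.5],[0,0,0],3.0]]}}

```text
time: 6.68
tool_pos: [0.6241, -0.0768, 0.22]
tcp_rot: [0.001, -0.0, 1.0, 0.0]
force: [-0.8, -0.5, -4.7]
finger_gap: 0.0386
grasp_force: 50.7
```

Call:
{"method": "play_rows", "body": {"deltas": [[[0.2,-0.8,0],[0,0,0],3.0],[[0.25,-1.6,0],[0,0,0],3.0],[[0.27,-2.2,0],[0,0,0],3.0],[[0.27,-2.2,0],[0,0,0],3.0],[[0.27,-2.2,0],[0,0,0],3.0],[[0.27,-2.2,0],[0,0,0],3.0],[[0.27,-2.2,0],[0,0,0],3.0],[[0.27,-2.2,0],[0,0,0],3.0],[[0.27,-2.2,0],[0,0,0],3.0],[[0.27,-2.2,0],[0,0,0],3.0],[[0.27,-2.2,0],[0,0,0],3.0],[[0.27,-2.2,0],[0,0,0],3.0],[[0.27,-1.6,0],[0,0,0],3.0],[[0.27,-1.6,0],[0,0,0],3.0],[[0.27,-0.9,0],[0,0,0],3.0],[[0,0,0],[0,0,0],3.0],[[0,0,0],[0,0,0],3.0]]}}

```text
time: 8.1
tool_pos: [0.5839, -0.362, 0.2178]
tcp_rot: [-0.0, 0.0, 1.0, 0.0]
force: [-0.9, 0.5, -2.9]
finger_gap: 0.0387
grasp_force: 51.0
```

```bash
python3 - <<'E'
from h import *
T=toolT();a=env.get_image('wrist');b=env.get_image('top');c=env.get_image('side')
cv2.imwrite('pics/w2.png',np.hstack([cv2.resize(a,(400,300)),cv2.resize(b,(400,300))]))
for d in env.mark_of('top','amber_bottle')[:1]: print(d)
print(env.sense()['grasp_force'],T[:3,3])
E
```

```text
{'point': [281.0, 198.5], 'score': 0.17}
50.97872972488403 [ 0.58390214 -0.36203021  0.2178339 ]
```

View pics/w2.png

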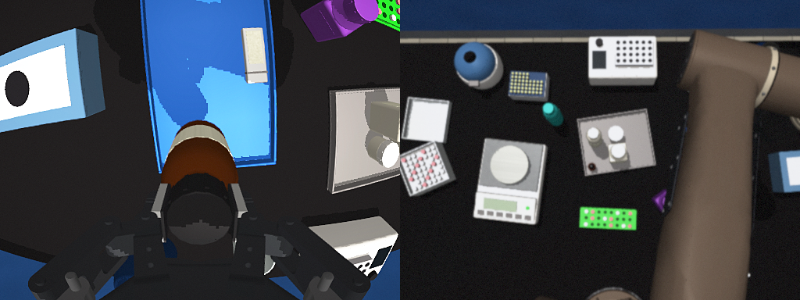

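Amber is held upright over the blue tray's far end, so I'll lower it.

Call:
{"method": "play_rows", "body": {"deltas": [[[0,0,0.7],[0,0,0],3.0],[[0,0,1.2],[0,0,0],3.0],[[0,0,1.6],[0,0,0],3.0],[[0,0,1.6],[0,0,0],3.0],[[0,0,1.6],[0,0,0],3.0],[[0,0,1.2],[0,0,0],3.0],[[0,0,0.8],[0,0,0],3.0],[[0,0,0.5],[0,0,0],3.0],[[0,0,0.2],[0,0,0],3.0],[[0,0,0],[0,0,0],3.0]]}}

```text
time: 9.13
tool_pos: [0.5844, -0.3618, 0.1242]
tcp_rot: [-0.0, -0.0, 1.0, -0.0]
force: [0.2, 0.2, -3.2]
finger_gap: 0.0385
grasp_force: 51.0
```

Call:
{"method": "play_rows", "body": {"deltas": [[[0,0,0.2],[0,0,0],3.0],[[0,0,0.1],[0,0,0],3.0],[[0,0,0.1],[0,0,0],3.0],[[0,0,0],[0,0,0],3.0]]}}

```text
time: 9.47
tool_pos: [0.5844, -0.3618, 0.1205]
tcp_rot: [0.0, -0.0, 1.0, -0.0]
force: [0.2, 0.1, -3.7]
finger_gap: 0.0386
grasp_force: 51.0
```

Call:
{"method": "play_rows", "body": {"deltas": [[[0,0,0.1],[0,0,0],3.0],[[0,0,0.05],[0,0,0],3.0],[[0,0,0],[0,0,0],3.0]]}}

```text
time: 9.72
tool_pos: [0.5846, -0.3619, 0.1196]
tcp_rot: [0.0, -0.0, 1.0, -0.0]
force: [-1.4, 1.5, 1.3]
finger_gap: 0.0388
grasp_force: 51.5
```

Call:
{"method": "play_rows", "body": {"deltas": [[[0,0,0],[0,0,0],5.0],[[0,0,0],[0,0,0],7],[[0,0,0],[0,0,0],8.54],[[0,0,0],[0,0,0],8.54],[[0,0,-1.0],[0,0,0],8.54],[[0,0,-2],[0,0,0],8.54],[[0,0,-2.5],[0,0,0],8.54],[[0,0,-2.5],[0,0,0],8.54],[[0,0,-2],[0,0,0],8.54],[[0,0,-1],[0,0,0],8.54]]}}

```text
time: 10.55
tool_pos: [0.5854, -0.3625, 0.2331]
tcp_rot: [0.002, -0.0, 1.0, -0.001]
force: [0.8, 0.1, 1.0]
finger_gap: 0.0855
grasp_force: 0.0
```

Call:
{"method": "play_rows", "body": {"deltas": [[[0.25,1.5,0],[0,0,0],8.54],[[0.25,2.6,0],[0,0,0],8.54],[[0.25,2.6,0],[0,0,0],8.54],[[0.25,2.6,0],[0,0,0],8.54],[[0.25,2.6,0],[0,0,0],8.54],[[0.25,2.6,0],[0,0,0],8.54],[[0.25,2.6,0],[0,0,0],8.54],[[0.25,2.6,0],[0,0,0],8.54],[[0.25,2.6,0],[0,0,0],8.54],[[0.25,2.6,0],[0,0,0],8.54],[[0.25,2.6,0],[0,0,0],8.54],[[0.25,2.6,0],[0,0,0],8.54],[[0.25,2.6,0],[0,0,0],8.54],[[0.2,2.0,0],[0,0,0],8.54],[[0,0,0],[0,0,0],8.54],[[0,0,0],[0,0,0],8.54]]}}

```text
time: 11.88
tool_pos: [0.5491, -0.0137, 0.2283]
tcp_rot: [-0.0, -0.001, 1.0, 0.0]
force: [0.2, -0.5, -0.5]
finger_gap: 0.0853
grasp_force: 0.0
```

```bash
python3 - <<'E'
from h import *
T=toolT();a=env.get_image('wrist');b=env.get_image('top')
cv2.imwrite('pics/w3.png',np.hstack([cv2.resize(a,(400,300)),b[100:300,300:500].repeat(2,0).repeat(2,1)[:300]]))
for d in env.mark_of('top','amber_bottle')[:1]: print(d,at_z('top',d['point'],.004))
print(T[:3,3],{n:proj('wrist',p,T).round() for n,p in dict(sq=(.55,-.015,.134),slim=(.6,.0595,.162),jar=(.616,-.008,.054)).items()})
E
```

```text
{'point': [411.7, 186.4], 'score': 0.95} [ 0.58010913 -0.36353622  0.004     ]
[ 0.54907836 -0.01365224  0.22832488] {'sq': array([254., 194.]), 'slim': array([342., 261.]), 'jar': array([260., 226.])}
```

View pics/w3.png

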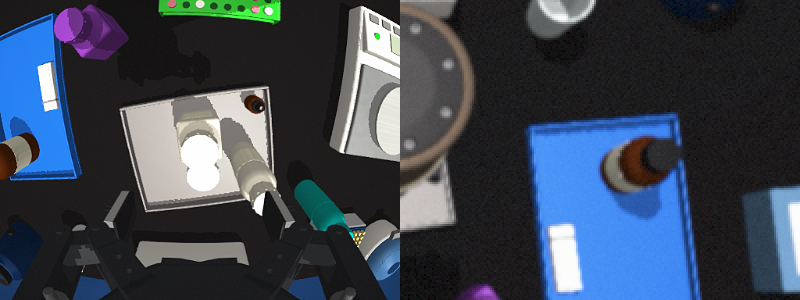

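Amber stands at the far end of the blue tray, upright. The square bottle's cap is where predicted (254,193), so I descend.

Call:
{"method": "play_rows", "body": {"deltas": [[[0,-0.1,1.5],[0,0,0],8.54],[[0,0,2],[0,0,0],8.54],[[0,0,2],[0,0,0],8.54],[[0,0,2],[0,0,0],8.54],[[0,0,2],[0,0,0],8.54],[[0,0,1.5],[0,0,0],8.54],[[0,0,1.2],[0,0,0],8.54],[[0,0,0],[0,0,0],8.54],[[0,0,0],[0,0,0],5.5],[[0,0,0],[0,0,0],5.0],[[0,0,0],[0,0,0],4.5],[[0,0,0],[0,0,0],4.2],[[0,0,0],[0,0,0],3.5],[[0,0,0],[0,0,0],3.0],[[0,0,0],[0,0,0],3.0],[[0,0,0],[0,0,0],3.0],[[0,0,0],[0,0,0],3.0]]}}

```text
time: 13.45
tool_pos: [0.5506, -0.0154, 0.1081]
tcp_rot: [0.001, -0.0, 1.0, 0.0]
force: [-1.1, 1.5, 6.5]
finger_gap: 0.0406
grasp_force: 50.5
```

Call:
{"method": "play_rows", "body": {"deltas": [[[0,0,-0.5],[0,0,0],3.0],[[0,0,-1],[0,0,0],3.0],[[0,0,-1.5],[0,0,0],3.0],[[0,0,-2],[0,0,0],3.0],[[0,0,-2],[0,0,0],3.0],[[0,0,-1.5],[0,0,0],3.0],[[0,0,-1],[0,0,0],3.0],[[0,0,-0.5],[0,0,0],3.0]]}}

```text
time: 14.12
tool_pos: [0.5501, -0.0158, 0.2087]
tcp_rot: [0.001, -0.0, 1.0, 0.0]
force: [-0.4, -0.9, -3.4]
finger_gap: 0.0403
grasp_force: 50.8
```

Call:
{"method": "play_rows", "body": {"deltas": [[[0.3,-0.8,0],[0,0,0],3.0],[[0.3,-1.6,0],[0,0,0],3.0],[[0.3,-2.2,0],[0,0,0],3.0],[[0.3,-2.2,0],[0,0,0],3.0],[[0.3,-2.2,0],[0,0,0],3.0],[[0.3,-2.2,0],[0,0,0],3.0],[[0.3,-2.2,0],[0,0,0],3.0],[[0.3,-2.2,0],[0,0,0],3.0],[[0.3,-2.2,0],[0,0,0],3.0],[[0.3,-2.2,0],[0,0,0],3.0],[[0.3,-2.2,0],[0,0,0],3.0],[[0.3,-2.2,0],[0,0,0],3.0],[[0.3,-2.2,0],[0,0,0],3.0],[[0.3,-2.2,0],[0,0,0],3.0],[[0.3,-2.2,0],[0,0,0],3.0],[[0.3,-2.2,0],[0,0,0],3.0],[[0.2,-1.4,0],[0,0,0],3.0],[[0.05,-0.6,0],[0,0,0],3.0],[[0,0,0],[0,0,0],3.0],[[0,0,0],[0,0,0],3.0]]}}

```text
time: 15.78
tool_pos: [0.4989, -0.3675, 0.2061]
tcp_rot: [-0.0, 0.0, 1.0, 0.0]
force: [0.2, 0.0, -2.6]
finger_gap: 0.0407
grasp_force: 51.1
```

Call:
{"method": "play_rows", "body": {"deltas": [[[0,0,0.7],[0,0,0],3.0],[[0,0,1.2],[0,0,0],3.0],[[0,0,1.6],[0,0,0],3.0],[[0,0,1.6],[0,0,0],3.0],[[0,0,1.6],[0,0,0],3.0],[[0,0,1.2],[0,0,0],3.0],[[0,0,0.8],[0,0,0],3.0],[[0,0,0.5],[0,0,0],3.0],[[0,0,0.3],[0,0,0],3.0],[[0,0,0.1],[0,0,0],3.0],[[0,0,0.1],[0,0,0],3.0],[[0,0,0],[0,0,0],3.0]]}}

```text
time: 16.78
tool_pos: [0.4997, -0.3679, 0.1103]
tcp_rot: [0.0, -0.0, 1.0, -0.0]
force: [0.5, 0.2, -2.7]
finger_gap: 0.0406
grasp_force: 51.1
```

Call:
{"method": "play_rows", "body": {"deltas": [[[0,0,0.1],[0,0,0],3.0],[[0,0,0.1],[0,0,0],3.0],[[0,0,0.04],[0,0,0],3.0],[[0,0,0],[0,0,0],3.0]]}}

```text
time: 17.12
tool_pos: [0.4996, -0.368, 0.1081]
tcp_rot: [0.0, -0.0, 1.0, -0.0]
force: [-0.8, 0.8, 2.3]
finger_gap: 0.0408
grasp_force: 51.6
```

Call:
{"method": "play_rows", "body": {"deltas": [[[0,0,0],[0,0,0],5.0],[[0,0,0],[0,0,0],7],[[0,0,0],[0,0,0],8.54],[[0,0,0],[0,0,0],8.54],[[0,0,-1.0],[0,0,0],8.54],[[0,0,-2],[0,0,0],8.54],[[0,0,-2.5],[0,0,0],8.54],[[0,0,-2.5],[0,0,0],8.54],[[0,0,-2.5],[0,0,0],8.54],[[0,0,-2],[0,0,0],8.54],[[0,0,-1],[0,0,0],8.54]]}}

```text
time: 18.03
tool_pos: [0.5002, -0.3685, 0.2465]
tcp_rot: [0.002, -0.0, 1.0, -0.001]
force: [0.7, -1.3, 1.0]
finger_gap: 0.0858
grasp_force: 0.0
```

Call:
{"method": "play_rows", "body": {"deltas": [[[-0.3,1.5,0],[0,0,0],8.54],[[-0.6,2.5,0],[0,0,0],8.54],[[-0.6,2.5,0],[0,0,0],8.54],[[-0.6,2.5,0],[0,0,0],8.54],[[-0.6,2.5,0],[0,0,0],8.54],[[-0.6,2.5,0],[0,0,0],8.54],[[-0.6,2.5,0],[0,0,0],8.54],[[-0.6,2.5,0],[0,0,0],8.54],[[-0.6,2.5,0],[0,0,0],8.54],[[-0.6,2.5,0],[0,0,0],8.54],[[-0.6,2.5,0],[0,0,0],8.54],[[-0.6,2.5,0],[0,0,0],8.54],[[-0.6,2.5,0],[0,0,0],8.54],[[-0.6,2.5,0],[0,0,0],8.54],[[-0.6,2.5,0],[0,0,0],8.54],[[-0.6,2.5,0],[0,0,0],8.54],[[-0.6,2.5,0],[0,0,0],8.54],[[-0.15,1.2,0],[0,0,0],8.54],[[0,0,0],[0,0,0],8.54],[[0,0,0],[0,0,0],8.54]]}}

```text
time: 19.7
tool_pos: [0.5994, 0.0595, 0.242]
tcp_rot: [-0.0, -0.001, 1.0, -0.0]
force: [-0.6, -1.1, 0.4]
finger_gap: 0.0858
grasp_force: 0.0
```

```bash
python3 - <<'E'
from h import *
T=toolT();a=env.get_image('wrist');b=env.get_image('top')
I=a[130:330,150:400].repeat(2,0).repeat(2,1).copy()
P=dict(slim=(.6,.0595,.162),jar=(.616,-.008,.054))
for p in P.values():
  q=(proj('wrist',p,T)-(150,130))*2;cv2.drawMarker(I,tuple(q.astype(int).tolist()),(0,0,255),0,12,1)
cv2.imwrite('pics/w4.png',np.hstack([I,b[140:290,350:460].repeat(2,0).repeat(2,1)[:400] if 0 else cv2.resize(b[150:290,355:455],(286,400))]))
for n in('amber_bottle','square_bottle'):
  for d in env.mark_of('top',n)[:1]: print(n,at_z('top',d['point'],.004))
print(T[:3,3])
E
```

```text
square_bottle [ 0.49917107 -0.36855931  0.004     ]
[0.5994124  0.05950061 0.24201506]
```

View pics/w4.png

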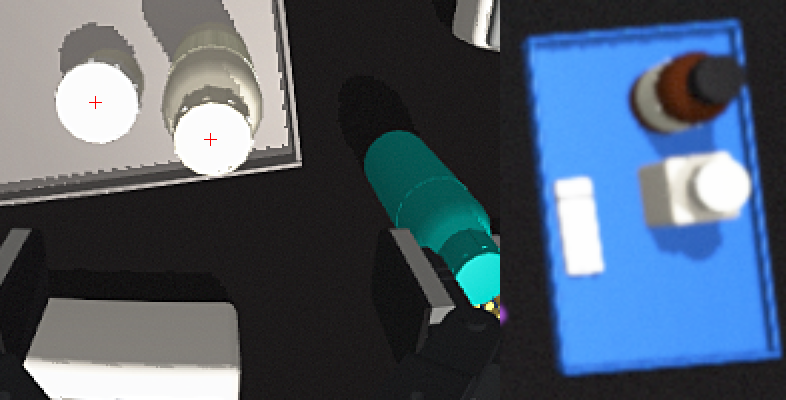

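Both bottles stand well in the tray and the slim cap is dead on the cross. Descend and grip.

Call:
{"method": "play_rows", "body": {"deltas": [[[0,0,1.5],[0,0,0],8.54],[[0,0,2],[0,0,0],8.54],[[0,0,2],[0,0,0],8.54],[[0,0,2],[0,0,0],8.54],[[0,0,2],[0,0,0],8.54],[[0,0,1.5],[0,0,0],8.54],[[0,0,0.2],[0,0,0],8.54],[[0,0,0],[0,0,0],6],[[0,0,0],[0,0,0],5],[[0,0,0],[0,0,0],4.0],[[0,0,0],[0,0,0],3.6],[[0,0,0],[0,0,0],3.3],[[0,0,0],[0,0,0],2.5],[[0,0,0],[0,0,0],2.2],[[0,0,0],[0,0,0],2.2],[[0,0,0],[0,0,0],2.2],[[0,0,0],[0,0,0],2.2]]}}

```text
time: 21.32
tool_pos: [0.6005, 0.0595, 0.1315]
tcp_rot: [0.001, -0.0, 1.0, 0.0]
force: [-1.1, 0.5, 6.4]
finger_gap: 0.0307
grasp_force: 49.5
```

Call:
{"method": "play_rows", "body": {"deltas": [[[0,0,-0.5],[0,0,0],2.2],[[0,0,-1],[0,0,0],2.2],[[0,0,-1.5],[0,0,0],2.2],[[0,0,-2],[0,0,0],2.2],[[0,0,-2],[0,0,0],2.2],[[0,0,-2],[0,0,0],2.2],[[0,0,-2],[0,0,0],2.2],[[0,0,-1.5],[0,0,0],2.2],[[0,0,-1],[0,0,0],2.2],[[0,0,-0.5],[0,0,0],2.2],[[0.4,-1,0],[0,0,0],2.2],[[0.8,-1.8,0],[0,0,0],2.2],[[0.9,-2.1,0],[0,0,0],2.2],[[0.9,-2.1,0],[0,0,0],2.2],[[0.9,-2.1,0],[0,0,0],2.2],[[0.9,-2.1,0],[0,0,0],2.2],[[0.9,-2.1,0],[0,0,0],2.2],[[0.9,-2.1,0],[0,0,0],2.2]]}}

```text
time: 22.82
tool_pos: [0.5317, -0.0967, 0.2693]
tcp_rot: [-0.001, 0.0, 1.0, -0.0]
force: [0.8, -0.6, -1.5]
finger_gap: 0.0304
grasp_force: 49.7
```

Call:
{"method": "play_rows", "body": {"deltas": [[[0.9,-2.1,0],[0,0,0],2.2],[[0.9,-2.1,0],[0,0,0],2.2],[[0.9,-2.1,0],[0,0,0],2.2],[[0.9,-2.1,0],[0,0,0],2.2],[[0.9,-2.1,0],[0,0,0],2.2],[[0.9,-2.1,0],[0,0,0],2.2],[[0.9,-2.1,0],[0,0,0],2.2],[[0.9,-2.1,0],[0,0,0],2.2],[[0.9,-2.1,0],[0,0,0],2.2],[[0.9,-2.1,0],[0,0,0],2.2],[[0.9,-2.1,0],[0,0,0],2.2],[[0.9,-2.1,0],[0,0,0],2.2],[[0.8,-1.8,0],[0,0,0],2.2],[[0.35,-0.95,0],[0,0,0],2.2],[[0,0,0],[0,0,0],2.2],[[0,0,0],[0,0,0],2.2]]}}

```text
time: 24.15
tool_pos: [0.4131, -0.3746, 0.2696]
tcp_rot: [-0.001, 0.001, 1.0, 0.0]
force: [-0.4, 0.1, -1.1]
finger_gap: 0.0306
grasp_force: 49.7
```

Call:
{"method": "play_rows", "body": {"deltas": [[[0,0,0.7],[0,0,0],2.2],[[0,0,1.4],[0,0,0],2.2],[[0,0,2],[0,0,0],2.2],[[0,0,2],[0,0,0],2.2],[[0,0,2],[0,0,0],2.2],[[0,0,2],[0,0,0],2.2],[[0,0,1.4],[0,0,0],2.2],[[0,0,0.8],[0,0,0],2.2],[[0,0,0.6],[0,0,0],2.2],[[0,0,0.4],[0,0,0],2.2],[[0,0,0.2],[0,0,0],2.2],[[0,0,0.1],[0,0,0],2.2],[[0,0,0],[0,0,0],2.2]]}}

```text
time: 25.23
tool_pos: [0.4146, -0.3744, 0.1348]
tcp_rot: [0.0, -0.0, 1.0, -0.0]
force: [0.4, -0.1, -1.4]
finger_gap: 0.0309
grasp_force: 49.7
```

Call:
{"method": "play_rows", "body": {"deltas": [[[0,0,0.1],[0,0,0],2.2],[[0,0,0.1],[0,0,0],2.2],[[0,0,0.1],[0,0,0],2.2],[[0,0,0.04],[0,0,0],2.2],[[0,0,0],[0,0,0],2.2]]}}

```text
time: 25.65
tool_pos: [0.4146, -0.3745, 0.1316]
tcp_rot: [0.0, -0.0, 1.0, -0.0]
force: [0.0, -0.3, 2.7]
finger_gap: 0.0308
grasp_force: 50.2
```

Call:
{"method": "play_rows", "body": {"deltas": [[[0,0,0],[0,0,0],4.5],[[0,0,0],[0,0,0],7],[[0,0,0],[0,0,0],8.54],[[0,0,0],[0,0,0],8.54],[[0,0,0],[0,0,0],8.54],[[0,0,-1.0],[0,0,0],8.54],[[0,0,-2],[0,0,0],8.54],[[0,0,-2.5],[0,0,0],8.54],[[0,0,-2.5],[0,0,0],8.54],[[0,0,-2.5],[0,0,0],8.54],[[0,0,-2],[0,0,0],8.54],[[0,0,-1],[0,0,0],8.54]]}}

```text
time: 26.65
tool_pos: [0.4151, -0.375, 0.2699]
tcp_rot: [0.002, -0.0, 1.0, -0.001]
force: [-0.2, -0.1, -0.8]
finger_gap: 0.0856
grasp_force: 0.0
```

Call:
{"method": "play_rows", "body": {"deltas": [[[-0.8,1.2,0],[0,0,0],8.54],[[-1.2,2.2,0],[0,0,0],8.54],[[-1.2,2.2,0],[0,0,0],8.54],[[-1.2,2.2,0],[0,0,0],8.54],[[-1.2,2.2,0],[0,0,0],8.54],[[-1.2,2.2,0],[0,0,0],8.54],[[-1.2,2.2,0],[0,0,0],8.54],[[-1.2,2.2,0],[0,0,0],8.54],[[-1.2,2.2,0],[0,0,0],8.54],[[-1.2,2.2,0],[0,0,0],8.54],[[-1.2,2.2,0],[0,0,0],8.54],[[-1.2,2.2,0],[0,0,0],8.54],[[-1.2,2.2,0],[0,0,0],8.54],[[-1.2,2.2,0],[0,0,0],8.54],[[-1.2,2.2,0],[0,0,0],8.54],[[-1.2,2.2,0],[0,0,0],8.54],[[-1.2,2.2,0],[0,0,0],8.54],[[-0.15,0.25,0],[0,0,0],8.54],[[0,0,0],[0,0,0],8.54],[[0,0,0],[0,0,0],8.54]]}}

```text
time: 28.32
tool_pos: [0.6154, -0.0079, 0.2656]
tcp_rot: [-0.0, -0.0, 1.0, -0.0]
force: [-1.2, -0.2, 0.3]
finger_gap: 0.0853
grasp_force: 0.0
```

```bash
python3 - <<'E'
from h import *
T=toolT();a=env.get_image('wrist');b=env.get_image('top')
I=a[110:310,100:350].repeat(2,0).repeat(2,1).copy()
q=(proj('wrist',(.616,-.008,.054),T)-(100,110))*2;cv2.drawMarker(I,tuple(q.astype(int).tolist()),(0,0,255),0,12,1)
cv2.imwrite('pics/w5.png',np.hstack([I,cv2.resize(b[150:290,355:455],(286,400))]))
for n in('amber_bottle','square_bottle','slim_bottle'):
  print(n,[at_z('top',d['point'],.004).round(3) for d in env.mark_of('top',n)[:2]])
print(T[:3,3])
E
```

```text
amber_bottle [array([ 0.584, -0.362,  0.004])]
square_bottle [array([ 0.394, -0.161,  0.004]), array([ 0.496, -0.366,  0.004])]
slim_bottle [array([ 0.413, -0.375,  0.004])]
[ 0.61537568 -0.00789472  0.26562424]
```

View pics/w5.png

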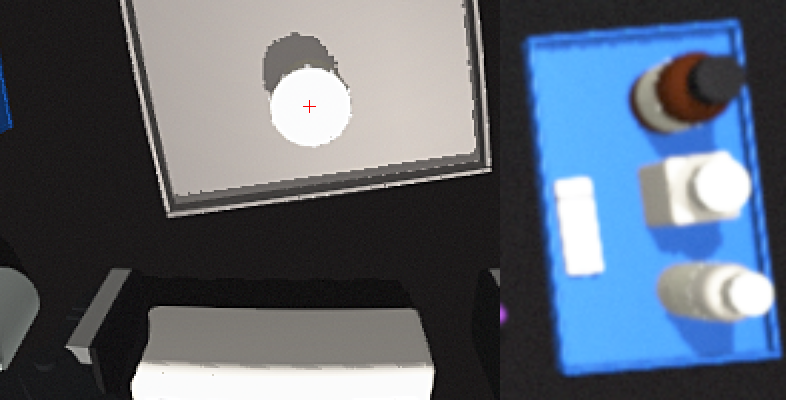

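All three bottles stand in the blue tray and the jar matches the prediction. I'll grasp the jar's lid.

Call:
{"method": "play_rows", "body": {"deltas": [[[0,0,1.5],[0,0,0],8.54],[[0,0,2.5],[0,0,0],8.54],[[0,0,2.5],[0,0,0],8.54],[[0,0,2.5],[0,0,0],8.54],[[0,0,2.5],[0,0,0],8.54],[[0,0,2.5],[0,0,0],8.54],[[0,0,2.5],[0,0,0],8.54],[[0,0,2.5],[0,0,0],8.54],[[0,0,2.5],[0,0,0],8.54],[[0,0,1.5],[0,0,0],8.54],[[0,0,0.8],[0,0,0],8.54],[[0,0,0],[0,0,0],7],[[0,0,0],[0,0,0],6],[[0,0,0],[0,0,0],5.5],[[0,0,0],[0,0,0],5.2],[[0,0,0],[0,0,0],4.5],[[0,0,0],[0,0,0],4],[[0,0,0],[0,0,0],4],[[0,0,0],[0,0,0],4],[[0,0,0],[0,0,0],4]], "squeeze": 40}}

```text
time: 30.23
tool_pos: [0.6167, -0.0076, 0.0298]
tcp_rot: [0.001, -0.0, 1.0, 0.0]
force: [-2.0, -0.5, 5.1]
finger_gap: 0.0485
grasp_force: 41.0
```

```bash
python3 - <<'E'
from h import *
b=cv2.imread('pics/top.png')
# pan ellipse in top picture
g=cv2.cvtColor(b[175:250,105:180],cv2.COLOR_BGR2GRAY)
cv2.imwrite('pics/pan.png',cv2.resize(b[170:260,95:185],(540,540),interpolation=cv2.INTER_CUBIC))
hsv=cv2.cvtColor(b,cv2.COLOR_BGR2HSV); print(b[211,140],b[211,112],b[211,170],b[185,140])
print([at_z('side',d['point'],0).round(4) for d in env.mark_of('side','balance')[:1]])
E
```

```text
[221 226 224] [157 155 153] [165 164 162] [170 170 169]
[array([0.5174, 0.3228, 0.    ])]
```

View pics/pan.png

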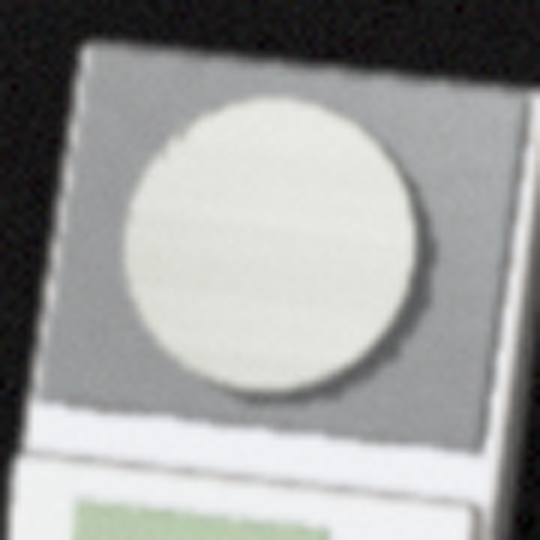

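The pan is a clean circle centred at pixel (140,211), which puts it at about (0.513, 0.324). I'll lift the jar and carry it there.

Call:
{"method": "play_rows", "body": {"deltas": [[[0,0,-0.5],[0,0,0],4],[[0,0,-1],[0,0,0],4],[[0,0,-2],[0,0,0],4],[[0,0,-2.5],[0,0,0],4],[[0,0,-2.5],[0,0,0],4],[[0,0,-2.5],[0,0,0],4],[[0,0,-2.5],[0,0,0],4],[[0,0,-2],[0,0,0],4],[[0,0,-1],[0,0,0],4],[[0,0,-0.5],[0,0,0],4]]}}

```text
time: 31.12
tool_pos: [0.6164, -0.0077, 0.2006]
tcp_rot: [0.002, -0.0, 1.0, 0.0]
force: [-1.3, -0.3, -1.1]
finger_gap: 0.049
grasp_force: 41.5
```

Call:
{"method": "play_rows", "body": {"deltas": [[[0.6,1.0,0],[0,0,0],4],[[0.7,1.8,0],[0,0,0],4],[[0.7,2.2,0],[0,0,0],4],[[0.7,2.2,0],[0,0,0],4],[[0.7,2.2,0],[0,0,0],4],[[0.7,2.2,0],[0,0,0],4],[[0.7,2.2,0],[0,0,0],4],[[0.7,2.2,0],[0,0,0],4],[[0.7,2.2,0],[0,0,0],4],[[0.7,2.2,0],[0,0,0],4],[[0.7,2.2,0],[0,0,0],4],[[0.7,2.2,0],[0,0,0],4],[[0.7,2.2,0],[0,0,0],4],[[0.6,2.2,0],[0,0,0],4],[[0.4,2.0,0],[0,0,0],4],[[0.2,1.4,0],[0,0,0],4],[[0,0.6,0],[0,0,0],4],[[0,0,0],[0,0,0],4],[[0,0,0],[0,0,0],4]]}}

```text
time: 32.7
tool_pos: [0.5134, 0.3237, 0.1973]
tcp_rot: [-0.001, -0.0, 1.0, -0.001]
force: [0.8, -0.1, -1.3]
finger_gap: 0.0487
grasp_force: 41.6
```

```bash
python3 - <<'E'
from h import *
T=toolT();a=env.get_image('wrist');I=cv2.resize(a,(768,576))
for t in np.linspace(0,2*np.pi,40):
  q=proj('wrist',(.514+.06*np.cos(t),.324+.06*np.sin(t),.082),T)*1.5;cv2.circle(I,tuple(q.astype(int).tolist()),2,(0,0,255),-1)
cv2.imwrite('pics/w6.png',I[0:480]);print(T[:3,3])
E
```

```text
[0.51342423 0.32374328 0.19725693]
```

View pics/w6.png

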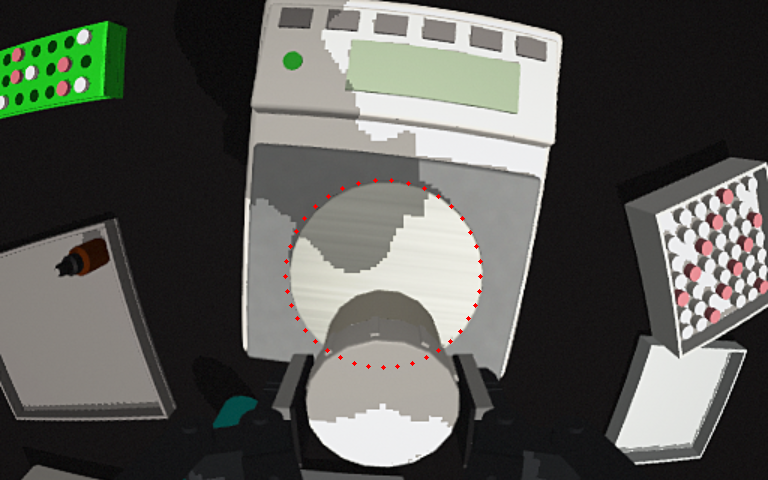

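The predicted pan circle fits the image within about 1 mm and the jar hangs over its centre. Lowering.

Call:
{"method": "play_rows", "body": {"deltas": [[[0,0,0.7],[0,0,0],4],[[0,0,1.2],[0,0,0],4],[[0,0,1.6],[0,0,0],4],[[0,0,1.6],[0,0,0],4],[[0,0,1.4],[0,0,0],4],[[0,0,1.0],[0,0,0],4],[[0,0,0.6],[0,0,0],4],[[0,0,0.4],[0,0,0],4],[[0,0,0.2],[0,0,0],4],[[0,0,0.1],[0,0,0],4],[[0,0,0],[0,0,0],4]]}}

```text
time: 33.67
tool_pos: [0.514, 0.3244, 0.1104]
tcp_rot: [0.0, -0.0, 1.0, 0.0]
force: [-0.6, 0.6, -0.9]
finger_gap: 0.049
grasp_force: 41.6
```

Call:
{"method": "play_rows", "body": {"deltas": [[[0,0,0.1],[0,0,0],4],[[0,0,0.1],[0,0,0],4],[[0,0,0],[0,0,0],4]]}}

```text
time: 33.92
tool_pos: [0.5137, 0.3243, 0.1082]
tcp_rot: [0.0, -0.0, 1.0, 0.0]
force: [-0.5, 1.3, -2.1]
finger_gap: 0.0488
grasp_force: 41.6
```

Call:
{"method": "play_rows", "body": {"deltas": [[[0,0,0.07],[0,0,0],4],[[0,0,0.04],[0,0,0],4],[[0,0,0],[0,0,0],4]]}}

```text
time: 34.17
tool_pos: [0.5138, 0.3243, 0.1078]
tcp_rot: [0.0, -0.0, 1.0, 0.0]
force: [-2.7, -0.3, 5.0]
finger_gap: 0.0487
grasp_force: 42.1
```

Call:
{"method": "play_rows", "body": {"deltas": [[[0,0,0],[0,0,0],6],[[0,0,0],[0,0,0],7.5],[[0,0,0],[0,0,0],8.54],[[0,0,0],[0,0,0],8.54],[[0,0,-1.0],[0,0,0],8.54],[[0,0,-2],[0,0,0],8.54],[[0,0,-2.5],[0,0,0],8.54],[[0,0,-2.5],[0,0,0],8.54],[[0,0,-2.5],[0,0,0],8.54],[[0,0,-2.5],[0,0,0],8.54],[[0,0,-2.5],[0,0,0],8.54],[[0,0,-1.5],[0,0,0],8.54],[[0,0,0],[0,0,0],8.54]]}}

```text
time: 35.25
tool_pos: [0.5151, 0.325, 0.2821]
tcp_rot: [0.003, -0.0, 1.0, 0.002]
force: [0.5, -0.3, 0.1]
finger_gap: 0.0854
grasp_force: 0.0
```

```bash
python3 - <<'E'
from h import *
T=toolT();a=env.get_image('wrist');I=a[120:300,150:390].repeat(3,0).repeat(3,1).copy()
for r,z,c in((.06,.082,(0,0,255)),(.025,.132,(0,200,0))):
 for t in np.linspace(0,2*np.pi,40):
  q=(proj('wrist',(.514+r*np.cos(t),.324+r*np.sin(t),z),T)-(150,120))*3;cv2.circle(I,tuple(q.astype(int).tolist()),2,c,-1)
cv2.imwrite('pics/w7.png',I);print(T[:3,3])
E
```

```text
[0.51513186 0.32502679 0.28210145]
```

View pics/w7.png

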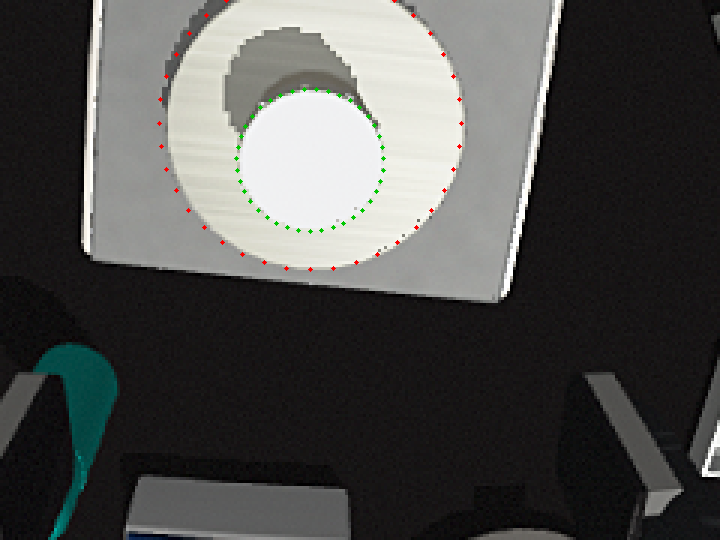

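The jar stands within about 2 mm of the pan's centre. Now I fetch the slim bottle.

Call:
{"method": "play_rows", "body": {"deltas": [[[0.3,-1.5,0],[0,0,0],8.54],[[0.35,-2.5,0],[0,0,0],8.54],[[0.35,-2.5,0],[0,0,0],8.54],[[0.35,-2.5,0],[0,0,0],8.54],[[0.35,-2.5,0],[0,0,0],8.54],[[0.35,-2.5,0],[0,0,0],8.54],[[0.35,-2.5,0],[0,0,0],8.54],[[0.35,-2.5,0],[0,0,0],8.54],[[0.35,-2.5,0],[0,0,0],8.54],[[0.35,-2.5,0],[0,0,0],8.54],[[0.35,-2.5,0],[0,0,0],8.54],[[0.35,-2.5,0],[0,0,0],8.54],[[0.35,-2.5,0],[0,0,0],8.54],[[0.35,-2.5,0],[0,0,0],8.54],[[0.35,-2.5,0],[0,0,0],8.54],[[0.35,-2.5,0],[0,0,0],8.54],[[0.35,-2.5,0],[0,0,0],8.54],[[0.35,-2.5,0],[0,0,0],8.54],[[0.35,-2.5,0],[0,0,0],8.54],[[0.35,-2.5,0],[0,0,0],8.54]]}}

```text
time: 36.97
tool_pos: [0.4429, -0.1672, 0.2763]
tcp_rot: [-0.001, -0.0, 1.0, 0.0]
force: [-0.3, 0.0, 0.1]
finger_gap: 0.0852
grasp_force: 0.0
```

Call:
{"method": "play_rows", "body": {"deltas": [[[0.35,-2.5,0],[0,0,0],8.54],[[0.35,-2.5,0],[0,0,0],8.54],[[0.35,-2.5,0],[0,0,0],8.54],[[0.35,-2.5,0],[0,0,0],8.54],[[0.35,-2.5,0],[0,0,0],8.54],[[0.35,-2.5,0],[0,0,0],8.54],[[0.35,-2.5,0],[0,0,0],8.54],[[0.3,-2.0,0],[0,0,0],8.54],[[0.2,-1.35,0],[0,0,0],8.54],[[0,0,0],[0,0,0],8.54],[[0,0,0],[0,0,0],8.54],[[0,0,0],[0,0,0],8.54]]}}

```text
time: 37.97
tool_pos: [0.4143, -0.3739, 0.2764]
tcp_rot: [-0.0, 0.0, 1.0, 0.0]
force: [0.4, -0.0, -0.2]
finger_gap: 0.0852
grasp_force: 0.0
```

Call:
{"method": "play_rows", "body": {"deltas": [[[0,0,1.5],[0,0,0],8.54],[[0,0,2],[0,0,0],8.54],[[0,0,2.5],[0,0,0],8.54],[[0,0,2.5],[0,0,0],8.54],[[0,0,2.5],[0,0,0],8.54],[[0,0,2],[0,0,0],8.54],[[0,0,1.2],[0,0,0],8.54],[[0,0,0.3],[0,0,0],8.54],[[0,0,0],[0,0,0],6],[[0,0,0],[0,0,0],5],[[0,0,0],[0,0,0],4.0],[[0,0,0],[0,0,0],3.6],[[0,0,0],[0,0,0],3.3],[[0,0,0],[0,0,0],2.5],[[0,0,0],[0,0,0],2.2],[[0,0,0],[0,0,0],2.2],[[0,0,0],[0,0,0],2.2],[[0,0,0],[0,0,0],2.2]], "squeeze": 50}}

```text
time: 39.47
tool_pos: [0.4153, -0.3746, 0.133]
tcp_rot: [0.001, -0.0, 1.0, -0.0]
force: [-0.7, 1.3, 5.8]
finger_gap: 0.0312
grasp_force: 49.2
```

Call:
{"method": "play_rows", "body": {"deltas": [[[0,0,-0.5],[0,0,0],2.2],[[0,0,-1],[0,0,0],2.2],[[0,0,-1.5],[0,0,0],2.2],[[0,0,-2],[0,0,0],2.2],[[0,0,-2],[0,0,0],2.2],[[0,0,-2],[0,0,0],2.2],[[0,0,-2],[0,0,0],2.2],[[0,0,-1.5],[0,0,0],2.2],[[0,0,-1],[0,0,0],2.2],[[0,0,-0.5],[0,0,0],2.2],[[-0.4,1,0],[0,0,0],2.2],[[-0.8,1.8,0],[0,0,0],2.2],[[-0.9,2.1,0],[0,0,0],2.2],[[-0.9,2.1,0],[0,0,0],2.2],[[-0.9,2.1,0],[0,0,0],2.2],[[-0.9,2.1,0],[0,0,0],2.2],[[-0.9,2.1,0],[0,0,0],2.2],[[-0.9,2.1,0],[0,0,0],2.2]]}}

```text
time: 40.97
tool_pos: [0.4805, -0.2186, 0.2708]
tcp_rot: [-0.001, 0.0, 1.0, 0.0]
force: [0.1, 0.3, -1.6]
finger_gap: 0.0308
grasp_force: 49.8
```

Call:
{"method": "play_rows", "body": {"deltas": [[[-0.9,2.1,0],[0,0,0],2.2],[[-0.9,2.1,0],[0,0,0],2.2],[[-0.9,2.1,0],[0,0,0],2.2],[[-0.9,2.1,0],[0,0,0],2.2],[[-0.9,2.1,0],[0,0,0],2.2],[[-0.9,2.1,0],[0,0,0],2.2],[[-0.9,2.1,0],[0,0,0],2.2],[[-0.9,2.1,0],[0,0,0],2.2],[[-0.9,2.1,0],[0,0,0],2.2],[[-0.9,2.1,0],[0,0,0],2.2],[[-0.9,2.1,0],[0,0,0],2.2],[[-0.9,2.1,0],[0,0,0],2.2],[[-0.8,1.8,0],[0,0,0],2.2],[[-0.3,1.0,0],[0,0,0],2.2],[[0,0,0],[0,0,0],2.2],[[0,0,0],[0,0,0],2.2]]}}

```text
time: 42.3
tool_pos: [0.5993, 0.0601, 0.2711]
tcp_rot: [-0.001, -0.001, 1.0, -0.0]
force: [0.4, -0.6, -0.7]
finger_gap: 0.0304
grasp_force: 49.7
```

Call:
{"method": "play_rows", "body": {"deltas": [[[0,0,0.7],[0,0,0],2.2],[[0,0,1.4],[0,0,0],2.2],[[0,0,2],[0,0,0],2.2],[[0,0,2],[0,0,0],2.2],[[0,0,2],[0,0,0],2.2],[[0,0,2],[0,0,0],2.2],[[0,0,1.4],[0,0,0],2.2],[[0,0,0.8],[0,0,0],2.2],[[0,0,0.6],[0,0,0],2.2],[[0,0,0.4],[0,0,0],2.2],[[0,0,0.2],[0,0,0],2.2],[[0,0,0.1],[0,0,0],2.2],[[0,0,0],[0,0,0],2.2]]}}

```text
time: 43.38
tool_pos: [0.6, 0.0598, 0.1364]
tcp_rot: [0.0, -0.0, 1.0, 0.0]
force: [-1.0, -0.4, -1.6]
finger_gap: 0.0307
grasp_force: 49.7
```

Call:
{"method": "play_rows", "body": {"deltas": [[[0,0,0.1],[0,0,0],2.2],[[0,0,0.1],[0,0,0],2.2],[[0,0,0],[0,0,0],2.2]]}}

```text
time: 43.63
tool_pos: [0.5998, 0.0598, 0.134]
tcp_rot: [0.0, -0.0, 1.0, 0.0]
force: [-0.7, -0.5, -1.0]
finger_gap: 0.0306
grasp_force: 49.7
```

Call:
{"method": "play_rows", "body": {"deltas": [[[0,0,0.08],[0,0,0],2.2],[[0,0,0.06],[0,0,0],2.2],[[0,0,0],[0,0,0],2.2]]}}

```text
time: 43.88
tool_pos: [0.6001, 0.0598, 0.133]
tcp_rot: [0.0, -0.0, 1.0, 0.0]
force: [-1.2, -0.6, 1.6]
finger_gap: 0.0309
grasp_force: 50.2
```

Call:
{"method": "play_rows", "body": {"deltas": [[[0,0,0],[0,0,0],4.5],[[0,0,0],[0,0,0],7],[[0,0,0],[0,0,0],8.54],[[0,0,0],[0,0,0],8.54],[[0,0,0],[0,0,0],8.54],[[0,0,-1.0],[0,0,0],8.54],[[0,0,-2],[0,0,0],8.54],[[0,0,-2.5],[0,0,0],8.54],[[0,0,-2.5],[0,0,0],8.54],[[0,0,-2.5],[0,0,0],8.54],[[0,0,-2],[0,0,0],8.54],[[0,0,-1],[0,0,0],8.54]]}}

```text
time: 44.88
tool_pos: [0.6008, 0.0598, 0.2715]
tcp_rot: [0.002, -0.0, 1.0, 0.001]
force: [0.9, 0.1, 0.5]
finger_gap: 0.0855
grasp_force: 0.0
```

Call:
{"method": "play_rows", "body": {"deltas": [[[0.1,-1.2,0],[0,0,0],8.54],[[0.1,-2.5,0],[0,0,0],8.54],[[0.1,-2.5,0],[0,0,0],8.54],[[0.1,-2.5,0],[0,0,0],8.54],[[0.1,-2.5,0],[0,0,0],8.54],[[0.1,-2.5,0],[0,0,0],8.54],[[0.1,-2.5,0],[0,0,0],8.54],[[0.1,-2.5,0],[0,0,0],8.54],[[0.1,-2.5,0],[0,0,0],8.54],[[0.1,-2.5,0],[0,0,0],8.54],[[0.1,-2.5,0],[0,0,0],8.54],[[0.1,-2.5,0],[0,0,0],8.54],[[0.1,-2.5,0],[0,0,0],8.54],[[0.1,-2.5,0],[0,0,0],8.54],[[0.1,-2.5,0],[0,0,0],8.54],[[0.05,-2.5,0],[0,0,0],8.54],[[0,-2.0,0],[0,0,0],8.54],[[0,-1.5,0],[0,0,0],8.54],[[0,0,0],[0,0,0],8.54],[[0,0,0],[0,0,0],8.54]]}}

```text
time: 46.55
tool_pos: [0.5836, -0.3629, 0.2662]
tcp_rot: [-0.001, 0.001, 1.0, 0.0]
force: [0.3, -0.3, -0.3]
finger_gap: 0.0852
grasp_force: 0.0
```

Call:
{"method": "play_rows", "body": {"deltas": [[[0,0.1,1.5],[0,0,0],8.54],[[0,0,2],[0,0,0],8.54],[[0,0,2.5],[0,0,0],8.54],[[0,0,2.5],[0,0,0],8.54],[[0,0,2.5],[0,0,0],8.54],[[0,0,2],[0,0,0],8.54],[[0,0,1.2],[0,0,0],8.54],[[0,0,0.5],[0,0,0],8.54],[[0,0,0],[0,0,0],6],[[0,0,0],[0,0,0],5.2],[[0,0,0],[0,0,0],4.6],[[0,0,0],[0,0,0],4.2],[[0,0,0],[0,0,0],3.5],[[0,0,0],[0,0,0],3],[[0,0,0],[0,0,0],3],[[0,0,0],[0,0,0],3],[[0,0,0],[0,0,0],3]]}}

```text
time: 47.97
tool_pos: [0.5852, -0.3617, 0.1223]
tcp_rot: [0.001, -0.0, 1.0, -0.001]
force: [0.5, 1.2, 5.9]
finger_gap: 0.0389
grasp_force: 51.2
```

Call:
{"method": "play_rows", "body": {"deltas": [[[0,0,-0.5],[0,0,0],3.0],[[0,0,-1],[0,0,0],3.0],[[0,0,-1.5],[0,0,0],3.0],[[0,0,-2],[0,0,0],3.0],[[0,0,-2],[0,0,0],3.0],[[0,0,-1.5],[0,0,0],3.0],[[0,0,-1],[0,0,0],3.0],[[0,0,-0.5],[0,0,0],3.0]]}}

```text
time: 48.63
tool_pos: [0.5845, -0.3614, 0.2223]
tcp_rot: [0.001, -0.0, 1.0, -0.0]
force: [0.1, -0.4, -3.5]
finger_gap: 0.0384
grasp_force: 50.8
```

Call:
{"method": "play_rows", "body": {"deltas": [[[-0.2,0.8,0],[0,0,0],3.0],[[-0.25,1.6,0],[0,0,0],3.0],[[-0.27,2.2,0],[0,0,0],3.0],[[-0.27,2.2,0],[0,0,0],3.0],[[-0.27,2.2,0],[0,0,0],3.0],[[-0.27,2.2,0],[0,0,0],3.0],[[-0.27,2.2,0],[0,0,0],3.0],[[-0.27,2.2,0],[0,0,0],3.0],[[-0.27,2.2,0],[0,0,0],3.0],[[-0.27,2.2,0],[0,0,0],3.0],[[-0.27,2.2,0],[0,0,0],3.0],[[-0.27,2.2,0],[0,0,0],3.0],[[-0.27,1.6,0],[0,0,0],3.0],[[-0.27,1.6,0],[0,0,0],3.0],[[-0.27,0.9,0],[0,0,0],3.0],[[0,0,0],[0,0,0],3.0],[[0,0,0],[0,0,0],3.0]]}}

```text
time: 50.05
tool_pos: [0.6234, -0.0754, 0.2197]
tcp_rot: [-0.001, -0.001, 1.0, -0.0]
force: [-0.4, -0.6, -3.6]
finger_gap: 0.0385
grasp_force: 51.0
```

Call:
{"method": "play_rows", "body": {"deltas": [[[0,-0.1,0.7],[0,0,0],3.0],[[0,0,1.2],[0,0,0],3.0],[[0,0,1.6],[0,0,0],3.0],[[0,0,1.6],[0,0,0],3.0],[[0,0,1.6],[0,0,0],3.0],[[0,0,1.2],[0,0,0],3.0],[[0,0,0.8],[0,0,0],3.0],[[0,0,0.5],[0,0,0],3.0],[[0,0,0.2],[0,0,0],3.0],[[0,0,0.1],[0,0,0],3.0],[[0,0,0.1],[0,0,0],3.0],[[0,0,0],[0,0,0],3.0]]}}

```text
time: 51.05
tool_pos: [0.6243, -0.0773, 0.1251]
tcp_rot: [0.001, -0.0, 1.0, 0.0]
force: [-1.0, -1.0, -3.0]
finger_gap: 0.0384
grasp_force: 51.0
```

Call:
{"method": "play_rows", "body": {"deltas": [[[0,0,0.1],[0,0,0],3.0],[[0,0,0.06],[0,0,0],3.0],[[0,0,0],[0,0,0],3.0]]}}

```text
time: 51.3
tool_pos: [0.6239, -0.0772, 0.1231]
tcp_rot: [0.0, -0.0, 1.0, 0.0]
force: [-0.7, 0.8, -3.5]
finger_gap: 0.0384
grasp_force: 51.0
```

Call:
{"method": "play_rows", "body": {"deltas": [[[0,0,0.08],[0,0,0],3.0],[[0,0,0.06],[0,0,0],3.0],[[0,0,0],[0,0,0],3.0]]}}

```text
time: 51.55
tool_pos: [0.6243, -0.0773, 0.1223]
tcp_rot: [0.001, -0.0, 1.0, -0.0]
force: [-1.9, 0.4, 3.8]
finger_gap: 0.0388
grasp_force: 51.8
```

Call:
{"method": "play_rows", "body": {"deltas": [[[0,0,0],[0,0,0],5],[[0,0,0],[0,0,0],7],[[0,0,0],[0,0,0],8.54],[[0,0,0],[0,0,0],8.54],[[0,0,0],[0,0,0],8.54],[[0,0,-1.0],[0,0,0],8.54],[[0,0,-2],[0,0,0],8.54],[[0,0,-2.5],[0,0,0],8.54],[[0,0,-2.5],[0,0,0],8.54],[[0,0,-2.5],[0,0,0],8.54],[[0,0,-2],[0,0,0],8.54],[[0,0,-1],[0,0,0],8.54]]}}

```text
time: 52.55
tool_pos: [0.625, -0.0775, 0.2606]
tcp_rot: [0.002, -0.0, 1.0, -0.0]
force: [0.4, -0.4, 0.5]
finger_gap: 0.0853
grasp_force: 0.0
```

Call:
{"method": "play_rows", "body": {"deltas": [[[0.5,-1.1,0],[0,0,0],8.54],[[0.9,-2.1,0],[0,0,0],8.54],[[0.9,-2.1,0],[0,0,0],8.54],[[0.9,-2.1,0],[0,0,0],8.54],[[0.9,-2.1,0],[0,0,0],8.54],[[0.9,-2.1,0],[0,0,0],8.54],[[0.9,-2.1,0],[0,0,0],8.54],[[0.9,-2.1,0],[0,0,0],8.54],[[0.9,-2.1,0],[0,0,0],8.54],[[0.9,-2.1,0],[0,0,0],8.54],[[0.9,-2.1,0],[0,0,0],8.54],[[0.9,-2.1,0],[0,0,0],8.54],[[0.9,-2.1,0],[0,0,0],8.54],[[0.9,-2.1,0],[0,0,0],8.54],[[0.25,-0.7,0],[0,0,0],8.54],[[0,0,0],[0,0,0],8.54],[[0,0,0],[0,0,0],8.54]]}}

```text
time: 53.97
tool_pos: [0.4987, -0.3685, 0.2556]
tcp_rot: [-0.001, 0.001, 1.0, 0.0]
force: [0.5, 0.1, 0.8]
finger_gap: 0.0854
grasp_force: 0.0
```

Call:
{"method": "play_rows", "body": {"deltas": [[[0,0.05,1.5],[0,0,0],8.54],[[0,0,2],[0,0,0],8.54],[[0,0,2.5],[0,0,0],8.54],[[0,0,2.5],[0,0,0],8.54],[[0,0,2.5],[0,0,0],8.54],[[0,0,2],[0,0,0],8.54],[[0,0,1.2],[0,0,0],8.54],[[0,0,0.4],[0,0,0],8.54],[[0,0,0],[0,0,0],6],[[0,0,0],[0,0,0],5.2],[[0,0,0],[0,0,0],4.6],[[0,0,0],[0,0,0],4.2],[[0,0,0],[0,0,0],3.5],[[0,0,0],[0,0,0],3],[[0,0,0],[0,0,0],3],[[0,0,0],[0,0,0],3],[[0,0,0],[0,0,0],3]]}}

```text
time: 55.38
tool_pos: [0.5002, -0.3679, 0.1121]
tcp_rot: [0.001, -0.0, 1.0, -0.0]
force: [-0.1, 3.8, 5.6]
finger_gap: 0.0404
grasp_force: 50.5
```

Call:
{"method": "play_rows", "body": {"deltas": [[[0,0,-0.5],[0,0,0],3.0],[[0,0,-1],[0,0,0],3.0],[[0,0,-1.5],[0,0,0],3.0],[[0,0,-2],[0,0,0],3.0],[[0,0,-2],[0,0,0],3.0],[[0,0,-2],[0,0,0],3.0],[[0,0,-1.5],[0,0,0],3.0],[[0,0,-1],[0,0,0],3.0],[[0,0,-0.5],[0,0,0],3.0]]}}

```text
time: 56.13
tool_pos: [0.4997, -0.3681, 0.2326]
tcp_rot: [0.001, -0.0, 1.0, -0.0]
force: [-0.0, -0.8, -2.4]
finger_gap: 0.0399
grasp_force: 50.9
```

Call:
{"method": "play_rows", "body": {"deltas": [[[-0.3,0.8,0],[0,0,0],3.0],[[-0.3,1.6,0],[0,0,0],3.0],[[-0.3,2.2,0],[0,0,0],3.0],[[-0.3,2.2,0],[0,0,0],3.0],[[-0.3,2.2,0],[0,0,0],3.0],[[-0.3,2.2,0],[0,0,0],3.0],[[-0.3,2.2,0],[0,0,0],3.0],[[-0.3,2.2,0],[0,0,0],3.0],[[-0.3,2.2,0],[0,0,0],3.0],[[-0.3,2.2,0],[0,0,0],3.0],[[-0.3,2.2,0],[0,0,0],3.0],[[-0.3,2.2,0],[0,0,0],3.0],[[-0.3,2.2,0],[0,0,0],3.0],[[-0.3,2.2,0],[0,0,0],3.0],[[-0.3,2.2,0],[0,0,0],3.0],[[-0.3,2.2,0],[0,0,0],3.0],[[-0.2,1.4,0],[0,0,0],3.0],[[-0.05,0.6,0],[0,0,0],3.0],[[0,0,0],[0,0,0],3.0],[[0,0,0],[0,0,0],3.0]]}}

```text
time: 57.8
tool_pos: [0.5495, -0.0159, 0.23]
tcp_rot: [-0.001, -0.0, 1.0, -0.0]
force: [-0.6, 0.5, -2.7]
finger_gap: 0.0401
grasp_force: 51.1
```

Call:
{"method": "play_rows", "body": {"deltas": [[[0,0,0.7],[0,0,0],3.0],[[0,0,1.2],[0,0,0],3.0],[[0,0,1.8],[0,0,0],3.0],[[0,0,1.8],[0,0,0],3.0],[[0,0,1.8],[0,0,0],3.0],[[0,0,1.6],[0,0,0],3.0],[[0,0,1.2],[0,0,0],3.0],[[0,0,0.8],[0,0,0],3.0],[[0,0,0.4],[0,0,0],3.0],[[0,0,0.2],[0,0,0],3.0],[[0,0,0.1],[0,0,0],3.0],[[0,0,0],[0,0,0],3.0]]}}

```text
time: 58.8
tool_pos: [0.5502, -0.0159, 0.1149]
tcp_rot: [0.0, -0.0, 1.0, 0.0]
force: [0.8, -0.3, -2.6]
finger_gap: 0.0403
grasp_force: 51.1
```

Call:
{"method": "play_rows", "body": {"deltas": [[[0,0,0.1],[0,0,0],3.0],[[0,0,0.08],[0,0,0],3.0],[[0,0,0],[0,0,0],3.0]]}}

```text
time: 59.05
tool_pos: [0.55, -0.0157, 0.113]
tcp_rot: [0.0, -0.0, 1.0, 0.0]
force: [-0.3, -0.2, -2.6]
finger_gap: 0.0404
grasp_force: 51.1
```

Call:
{"method": "play_rows", "body": {"deltas": [[[0,0,0.08],[0,0,0],3.0],[[0,0,0.06],[0,0,0],3.0],[[0,0,0],[0,0,0],3.0]]}}

```text
time: 59.3
tool_pos: [0.5504, -0.0157, 0.1121]
tcp_rot: [0.001, -0.0, 1.0, 0.0]
force: [-0.8, 0.8, 3.6]
finger_gap: 0.0405
grasp_force: 51.9
```

Call:
{"method": "play_rows", "body": {"deltas": [[[0,0,0],[0,0,0],5],[[0,0,0],[0,0,0],7],[[0,0,0],[0,0,0],8.54],[[0,0,0],[0,0,0],8.54],[[0,0,0],[0,0,0],8.54],[[0,0,-1.0],[0,0,0],8.54],[[0,0,-2],[0,0,0],8.54],[[0,0,-2.5],[0,0,0],8.54],[[0,0,-2.5],[0,0,0],8.54],[[0,0,-2.5],[0,0,0],8.54],[[0,0,-2.5],[0,0,0],8.54],[[0,0,-2.5],[0,0,0],8.54],[[0,0,-2.5],[0,0,0],8.54],[[0.45,-0.9,-0.7],[0,0,0],8.54],[[0.45,-0.9,0],[0,0,0],8.54],[[0,0,0],[0,0,0],8.54],[[0,0,0],[0,0,0],8.54]]}}

```text
time: 60.72
tool_pos: [0.5399, -0.0345, 0.2975]
tcp_rot: [-0.001, 0.0, 1.0, 0.0]
force: [0.2, -0.2, 0.6]
finger_gap: 0.0854
grasp_force: 0.0
```

```bash
python3 - <<'E'
from h import *
T=toolT();print(T[:3,3]);a=env.get_image('wrist');b=env.get_image('side')
I=cv2.resize(a[130:280,180:380],(533,400),interpolation=cv2.INTER_CUBIC)
for p in((.6248,-.0761,.15),(.5515,-.0134,.134),(.5997,.0604,.162)):
  q=(proj('wrist',p,T)-(180,130))*2.667;cv2.drawMarker(I,tuple(q.astype(int).tolist()),(0,0,255),0,12,2)
B=cv2.resize(b[100:370,130:310],(266,400));cv2.imwrite('pics/w8.png',np.hstack([I,B]))
E
```

```text
[ 0.53992115 -0.03446965  0.29749364]
```

View pics/w8.png

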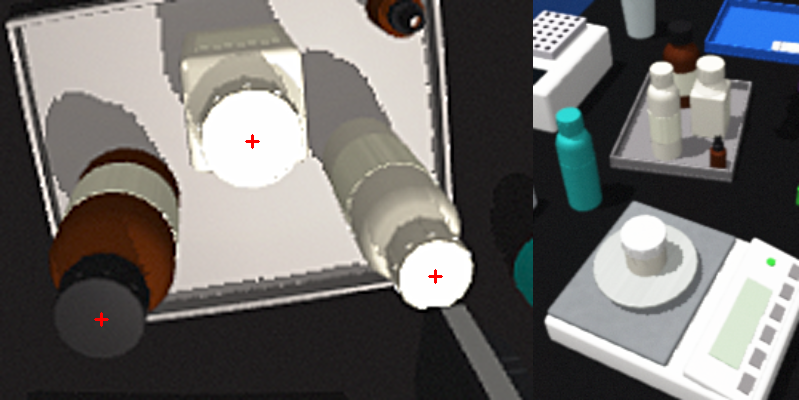

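All three bottles are back on their original crosses and the jar stands centred on the pan. Handing in.

```bash
python3 -c "
from rig import env
print(env.job_done())"
```

```text
the job is handed in; nothing more can be done
None
```

The job is handed in: the jar stands about 2 mm from the pan's centre and all three bottles are upright on their original spots to within a few mm, at about 61 s of the 138 s allowed; the hand-in gave no verdict.

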